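# Lock the courier box and put the key back

### The job

Lock the courier box: take the key with the long crossbar from the key stand, put it into the lock, feel for the hidden slot by turning it gently back and forth under light pressure until it drops in, then turn it clockwise until the bolt is fully out over the lid. Take the key out again and put it back in its empty hole in the stand, all the way down; leave the lid and the other keys as they are.

Things in the scene. Friction and masses are not known exactly. Their poses are not given: they have to be found in the camera images.
- courier_box: White courier box, 136 mm deep (x) by 220 mm wide (y), fixed to the bench; 3 tube carriers stand inside under the lid. Origin: centre of its underside; +x points from the lock (front) to the rear, z up. A steel lock case (42 x 60 mm, top at 140 mm) stands on its front wall.
- keyhole (a point): Centre of the round keyhole at the flat top face of the lock case, 140 mm above the bench, 94 mm in front of the box's origin; axes as courier_box. Bore 19.5 mm wide, with a 4 mm countersink, 22 mm deep in all. A mismatched key stops on the spindle's face 22 mm down; matched within about 0.08 rad it drops 10 mm more. Pressing or wrenching the key in the lock with more than 80 N damages it.
- spindle_face (a point): Fixed point on the lock axis, 22 mm below keyhole: face of the stiff turning spindle. Its slot (5.5 mm wide, 10 mm deep) cannot be seen; it starts 0.1 to 1.0 rad clockwise (from above) of the box's y axis. Turning takes about 0.1 Nm; it stays where left. Clockwise it ends at a slightly springy stop, slot along the box's x: locked. The key has about 0.1 rad of play each way in the slot.
- bolt (a joint): Travel (m) of the steel lock bolt, 22 mm wide, out of the rear of the lock case over the front edge of the lid, along the box's +x. 0 = drawn in, about 0.0082 = fully out, at the spindle's stop. The spindle moves it only in the last 0.54 rad of its turn; friction holds it there.
- lid: Loose lid of the box, already in place: white frame 8 mm thick on the box rim (88 mm above the bench) with a clear dome to 116 mm. Origin: centre of the frame's underside; axes as the box.
- lock_key: The key to use (90 g): black crossbar 50 mm long (x), 12 mm thick (y), 22 mm tall, from 58 to 80 mm above its tip; steel stem 18 mm across, chamfered at 12 to 10 mm, with a 22 mm collar at 54 to 58 mm; flat blade 17 mm wide (along the crossbar, x) by 4 mm thick, edge rounded, on the lowest 10 mm. Origin: the blade's tip, z up the stem. Stands upright in one of the stand's three holes, crossbar roughly along the stand.
- knob_key: Another key, not for this lock: round black knob 32 mm across, 58 to 80 mm above its tip (origin). Stands in the stand.
- short_key: Another key, not for this lock: black crossbar only 28 mm long, 58 to 74 mm above its tip (origin). Stands in the stand.
- key_stand: Grey key stand fixed to the bench, 184 mm long (x) by 50 mm wide, 46 mm high. Origin: centre of its underside. Three vertical holes 21 mm wide, at x = -60, 0 and +60 mm on its centre line, floor 8 mm above the underside (a key standing fully down has its tip there). One hole for each key; which key stands where varies.
Things that resemble listed ones, but are neither listed nor needed, are in the scene too. Leave any blue or red look-alike of the lock_key alone.

How it is judged:
By the outcome, as a careful person would: the job done as asked, in the order asked, and still so for the second after the job is handed in, with the robot touching nothing.
It also fails if it takes over 67 s, if anything falls off the work surface, if the arm or the gripper's body presses on something with over 40 N, if the wrist force passes 120 N, or if a joint passes its speed limit or range.

### The arm

A 6-joint arm with a two-finger parallel gripper is mounted at the origin on the work surface; the furniture and walls round the work are solid. World frame = base frame: x ahead of the robot, y to its left, z up, the work surface at z = 0. Lengths are in mm, angles in rad, forces in N, time in s.
With the tool pointing down it reaches from about 300 to 750 mm from the base axis. Payload 8.5 kg.
Tool frame: the origin (TCP) lies between the finger pads; the fingertips stand 25 mm ahead of it and the grasp point (between the pads) lies 6 mm ahead of it; z points along the fingers, y is the line along which they close (so a half turn about z gives the same grasp; the last joint's range is limited). The gripper opens to 85 mm and grips with 20 to 120 N. Pads are 22 mm wide; open, the fingers measure 114 mm over their backs; the gripper's body (76 mm by 85 mm) begins 54 mm behind the grasp point. The pads swing forward as they close: fully open they stand 13 mm farther back than shut.
Start: joints at [-1.5, 0.381, 1.297, -0, 1.464, -0.215], TCP at [155.053, -527.673, 229.022] pointing down, gripper open.
Joint ranges: [-3.11, 3.11], [-0.89, 2.33], [0.22, 2.48], [-1.42, 4.56], [0.17, 2.85], [-2.88, 2.88]. Speed limits (rad/s): [2.39, 2.39, 3.14, 3.14, 3.14, 3.14].

### API

Orientations are given as [roll, pitch, yaw] about the fixed x, y, z axes, in that order (R = Rz(yaw) Ry(pitch) Rx(roll)).
In Python, from station import robot, cams, masks_of gives the robot as it stands.
- The arm moves only by the tool carry_out, never from a script. Its argument "motion" is a list of rows, each a list of 2 entries, a list of its own where there are three numbers: the shift along the tool's x, y, z in mm, then the turn about the tool's z in rad. In form: [[[x, y, z], twist], ...]. A call has 1 to 20 rows; each row is the pose to reach, as a shift and turn from the pose commanded when the call began, along the tool's axes at that moment; what a row does not reach only later rows make up. A row lasts 1/12 s, in which the tool goes at most 41.7 mm and 7.16 degrees, less where a joint would pass 70% of its speed; a pose out of reach is approached as far as the arm can. A call with a gripper value outside its range is refused whole. "jaw" is the gripper's target within -1 to 1 (fully open at 1, half-way at 0, shut at -1), set as the call begins (left out, the last holds). The fingers move at their own pace and stop on an object; "squeeze" is the grip in N (left out, the last holds). Time passes only in rows, so rows that repeat a pose let the fingers close. It gives the time, the measured TCP pose, the force, the opening and the grip force at its end, in the units of the state.
- robot.observe(): the state, without advancing time (a new reading comes with each control period).
- cams.get_image(name): name is "scene" or "top"; returns the picture (400x640x3 uint8, red, green, blue); there is no depth.
- cams.get_calibration(name): a dict with "fx", "fy", "cx", "cy" (pixels), "R" (3x3) and "t" (3): a world point X has camera coordinates R X + t. Camera axes: x right, y down, z forward; pixel columns grow to the right and rows downward; lengths in mm; the calibration is good to about 2 mm. A picture is of the moment at which its call begins. get_calibration takes no time and is no camera call.
- robot.job_done(): hands the job in; it is judged then, once.
Trained networks look in the newest picture that a camera, given by its name, has taken for a name from the list of things; names that differ only in an ending like _2 or _b are one class to them, and where a whole thing is asked for, a point or a joint stands for the part that bears it (a point fixed in the world has none). Each returns a list of dicts, best first, with "confidence" (0 to 1); they miss things now and then, are a little off and sometimes report something else, mostly with a low value. They report only what shows in the picture. A call takes as long as a camera call. They do not tell look-alikes from the thing itself.
- masks_of(camera, label): "mask" (400x640 bool, what is visible of it) and "point" ([column, row] in pixels, amid what is visible of it).
The state is a dict: "clock": time; "joint_pos": joint angles; "qvel": joint speeds; "joint_efforts": joint torques, N m; "position": TCP position; "eef_rot": TCP orientation; "wrist_force": force on the tool from outside, world axes, zero at the start; "moment": the same for the moment, N m; "opening": finger opening in mm; "gripper_force": force on a finger pad.
Only numpy, scipy, OpenCV 4.12 (cv2) and the standard library are available. Lean on these libraries where they do the work, as an engineer would, in place of code of your own. Each camera call takes 0.05 s, during which the arm holds its last target. There are 200 camera calls.

## Working session

There is one attempt and no reset: what is moved stays moved. The work goes in short steps, Python scripts to look and compute and a tool call to move; the robot and the scene stay as the last step left them, time stands still between calls to the robot, and variables do not carry over. Pictures are saved under pics/ and viewed, at most 12 in all, crops included, and the job is handed in when it is done.

Besides the shell and the picture viewer there is one more tool, called after "Request:" as a command line: name --argument value ..., lists and objects as JSON in quotes. carry_out: Moves the arm, as the interface text tells. Its arguments: {"type":"object","properties":{"motion":{"type":"array","items":{"type":"array"}},"jaw":{"type":"number"},"squeeze":{"type":"number"}},"required":["motion"]}

```bash
mkdir -p pics; ls; python3 - <<'E'
from station import robot,cams,masks_of
import cv2,numpy as np
for n in("scene","top"):
    im=cams.get_image(n);cv2.imwrite(f"pics/{n}0.png",im[:,:,::-1])
    c=cams.get_calibration(n);print(n,c)
    for l in("lock_key","knob_key","short_key","key_stand","courier_box","keyhole","lid","bolt"):
        for d in masks_of(n,l)[:4]:
            ys,xs=np.nonzero(d["mask"]);print(l,round(d["confidence"],2),np.round(d["point"]),xs.min(),xs.max(),ys.min(),ys.max(),len(xs))
print(robot.observe())
E
```

```text
pics
scene {'fx': 378.13802582622924, 'fy': 378.13802582622924, 'cx': 322.42376191355294, 'cy': 202.99682769209943, 'R': array([[-0.78605202,  0.61803221, -0.01258604],
       [ 0.50105792,  0.62508847, -0.59850261],
       [-0.3620265 , -0.47676052, -0.80102198]]), 't': array([ 357.96473942, -205.06609728, 1186.75007495])}
lock_key 0.7 [320. 296.] 310 330 285 307 265
lock_key 0.59 [404. 271.] 397 414 267 284 182
lock_key 0.5 [275. 161.] 267 281 153 176 198
knob_key 0.7 [384. 287.] 377 391 280 298 210
knob_key 0.42 [406. 272.] 396 415 265 283 206
short_key 0.67 [421. 266.] 419 430 256 271 121
key_stand 0.9 [400. 290.] 360 439 252 321 1946
courier_box 0.76 [321. 246.] 254 345 175 278 2478
courier_box 0.47 [421. 263.] 420 429 257 269 80
keyhole 0.88 [322. 246.] 255 345 176 278 2429
lid 0.84 [299. 214.] 255 340 171 259 4362
top {'fx': 420.02171307155487, 'fy': 420.02171307155487, 'cx': 312.5348810940402, 'cy': 191.33751773960515, 'R': array([[-0.02101399, -0.99945611, -0.02541461],
       [-0.99349746,  0.02372031, -0.11135595],
       [ 0.11189823,  0.02290932, -0.99345556]]), 't': arr
[... 543 characters left out ...]
192 162
{'clock': 0.9, 'joint_pos': array([-1.50024674e+00,  3.80587951e-01,  1.29736718e+00,  1.02730349e-05,
        1.46360565e+00, -2.15326660e-01]), 'qvel': array([ 0.00156876,  0.00119373,  0.00095035, -0.00036683,  0.00132714,
        0.00088141]), 'joint_efforts': array([ 1.93814813e-03, -4.48314714e+01, -2.31461495e+01, -8.83871417e-05,
        5.49423003e-04, -4.35512516e-05]), 'position': array([ 155.08482165, -527.6749966 ,  229.03996183]), 'eef_rot': array([ 3.14155933e+00, -3.16795395e-06,  2.85875151e-01]), 'wrist_force': array([ 0.47489977, -0.09744506, -0.40747382]), 'moment': array([-0.00903296,  0.03406377,  0.07474216]), 'gripper_force': 0.0, 'opening': 85.53429491808427}
```

```bash
python3 - <<'E'
import cv2,numpy as np
t=cv2.imread("pics/top0.png");s=cv2.imread("pics/scene0.png")
a=cv2.resize(t[110:270,190:450],None,fx=3,fy=3,interpolation=cv2.INTER_CUBIC)
cv2.imwrite("pics/topc.png",a)
b=cv2.resize(s[140:330,240:450],None,fx=3,fy=3,interpolation=cv2.INTER_CUBIC)
cv2.imwrite("pics/scenec.png",b)
E
```

```text
(no output)
```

View pics/topc.png

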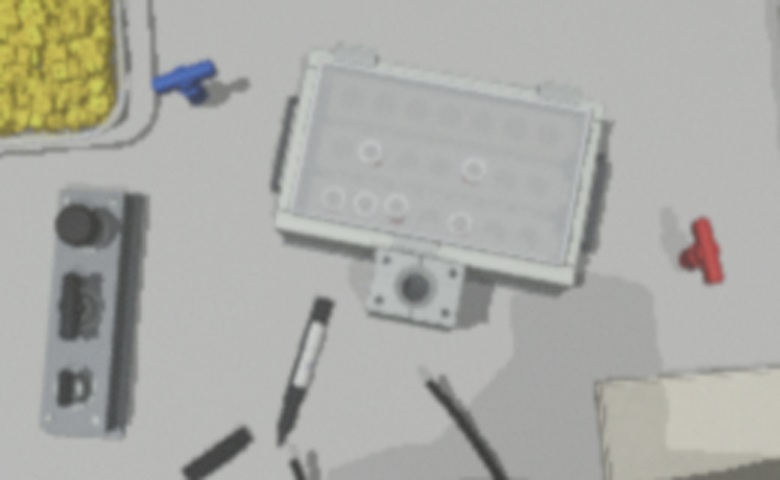

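View pics/scenec.png

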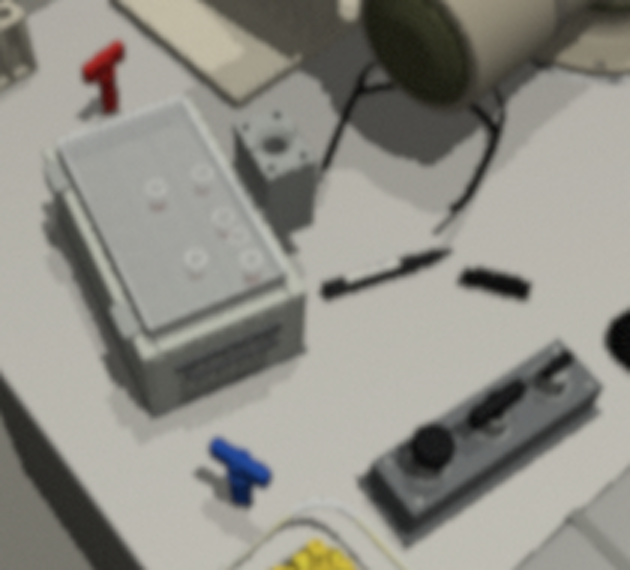

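View pics/scene0.png

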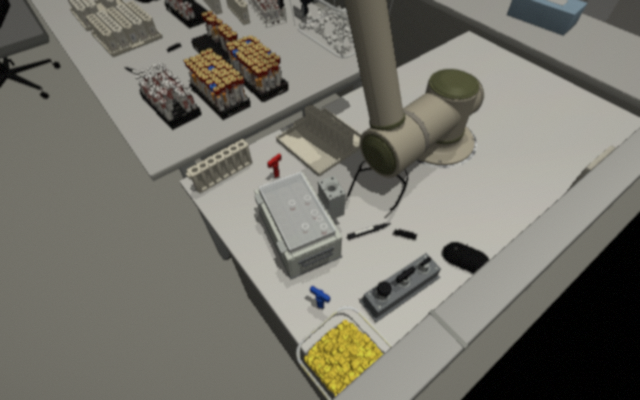

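The top crop shows the lock case with its bore at about px (328,206), and the stand at upper left. Things that could be taken for the lock_key (top px):
- black long crossbar in the middle hole, (214,212)
- short black crossbar, (214,239)
- round knob, (216,185)
- blue look-alike, (255,137)
- red look-alike, (424,198)
- loose black pen cap, (262,261)

I choose the black long crossbar in the middle hole.

```bash
cat > h.py <<'E'
import numpy as np,cv2
from station import robot,cams,masks_of
def ray(n,p,z):
    c=cams.get_calibration(n);R,t=np.array(c["R"]),np.array(c["t"])
    d=R.T@np.array([(p[0]-c["cx"])/c["fx"],(p[1]-c["cy"])/c["fy"],1]);o=-R.T@t
    return o+d*(z-o[2])/d[2]
def proj(n,X):
    c=cams.get_calibration(n);q=np.array(c["R"])@np.array(X,float)+np.array(c["t"])
    return np.array([c["fx"]*q[0]/q[2]+c["cx"],c["fy"]*q[1]/q[2]+c["cy"]])
def blob(im,p,r,thr=None):
    x,y=int(round(p[0])),int(round(p[1]));g=cv2.cvtColor(im,cv2.COLOR_RGB2GRAY)[y-r:y+r+1,x-r:x+r+1].astype(float)
    thr=thr or (g.min()+np.percentile(g,80))/2
    w=np.clip(thr-g,0,None);n,l=cv2.connectedComponents((w>0).astype(np.uint8))
    k=max(range(1,n),key=lambda i:w[l==i].sum());w=w*(l==k)
    yy,xx=np.mgrid[y-r:y+r+1,x-r:x+r+1];c=np.array([(w*xx).sum(),(w*yy).sum()])/w.sum()
    C=np.cov(np.vstack([xx.ravel(),yy.ravel()]),aweights=w.ravel());return c,C,thr
E
python3 - <<'E'
from h import *
t=cv2.imread("pics/top0.png")[:,:,::-1].copy();s=cv2.imread("pics/scene0.png")[:,:,::-1].copy()
print("keyhole");
for n,im,p in(("top",t,(328,205.7)),("scene",s,(331.7,188.3))):
    c,C,th=blob(im,p,5);print(n,c,th,ray(n,c,140)[:2])
for nm,z,pt,ps in(("knob",88,(215.7,184.7),(384,288.7)),("lock",88,(214,212),(406,274)),("short",82,(214.5,239),(425,265))):
    print(nm)
    for n,im,p in(("top",t,pt),("scene",s,ps)):
        c,C,th=blob(im,p,10 if nm!="short" else 7);w,v=np.linalg.eigh(C);q=ray(n,c,z);a=ray(n,c+v[:,1],z)-q
        print(n,c,ray(n,c,z)[:2],np.arctan2(a[1],a[0]))
P=lambda x,y:(190+(x+.5)/3-.5,110+(y+.5)/3-.5)
S=lambda x,y:(240+(x+.5)/3-.5,140+(y+.5)/3-.5)
print("stand top corners");
for c in((62,187),(125,193),(42,430),(106,437)):print(ray("top",P(*c),46)[:2])
print("case corners")
for c in((378,250),(467,265),(367,311),(452,328)):print(ray("top",P(*c),140)[:2])
for c in((236,123),(281,107),(315,162),(268,182)):print("s",ray("scene",S(*c),140)[:2])
print("lid corners rim z=96")
for c in((310,52),(605,103),(276,229),(575,285)):print(ray("top",P(*c),92)[:2])
a=cv2.resize(t[165:260,195:260],None,fx=6,fy=6,interpolation=cv2.INTER_CUBIC)
b=cv2.resize(s[245:330,350:450],None,fx=6,fy=6,interpolation=cv2.INTER_CUBIC)[:,:]
h=max(a.shape[0],b.shape[0]);z=np.zeros((h,a.shape[1]+b.shape[1],3),np.uint8);z[:a.shape[0],:a.shape[1]]=a;z[:b.shape[0],a.shape[1]:]=b
z=cv2.resize(z,None,fx=.78,fy=.78);print(z.shape);cv2.imwrite("pics/choice.png",z[:,:,::-1])
E
```

```text
keyhole
top [327.23885714 205.84685714] 113.0 [452.92668807  36.40928249]
scene [331.37886279 187.9487021 ] 105.5 [457.03576983  39.06059227]
knob
top [217.19430392 184.85553682] [508.72967061 276.39119974] 1.4570149973423365
scene [383.10893008 289.62342039] [518.12444935 287.17359108] 0.18067527631810398
lock
top [214.87924652 211.58493049] [450.01176828 281.21520532] 3.051024485406277
scene [404.44145535 275.04421169] [459.28488614 291.38304035] -0.016309489667029737
short
top [212.7476298  238.64334086] [391.42228641 287.14632702] 2.7537848409420533
scene [424.12626686 262.21344205] [400.21550587 295.08006054] 0.011894159554670793
stand top corners
[544.66933317 303.08113164]
[538.78436441 254.35095629]
[359.77897888 317.08651318]
[353.58930419 268.59506541]
case corners
[479.93982684  59.52121675]
[468.19007524  -1.04576843]
[438.29903133  67.93347629]
[425.4425036   10.40535094]
s [467.26241241   2.11364851]
s [428.67419301  11.52819502]
s [443.70299819  71.71434076]
s [484.32544264  64.09078204]
lid corners rim z=96
[633.20142902 107.21329392]
[ 589.08599715 -107.72583347]
[502.2480318  134.02719016]
[456.49262348 -80.70200585]
(445, 772, 3)
```

View pics/choice.png

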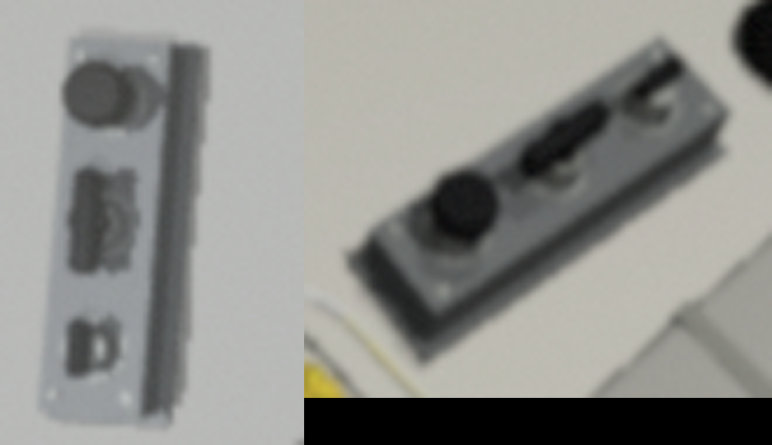

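The close crop confirms it: the long black crossbar stands in the middle hole (top px ≈213,212, scene px ≈406,274), with the round knob at one end and the short bar at the other. The stand measures 185 x 49 mm, centre ≈(449,286), yaw ≈-0.075. The keyhole is at ≈(455,37), box yaw ≈-0.205. I'm moving now, through a high waypoint.

Request:
carry_out --motion '[[[413, -429, -71], 0.361], [[413, -429, -71], 0.361], [[413, -429, -71], 0.361], [[413, -429, -71], 0.361], [[413, -429, -71], 0.361], [[413, -429, -71], 0.361], [[413, -429, -71], 0.361], [[413, -429, -71], 0.361], [[413, -429, -71], 0.361], [[413, -429, -71], 0.361], [[413, -429, -71], 0.361], [[413, -429, -71], 0.361], [[413, -429, -71], 0.361], [[413, -429, -71], 0.361], [[413, -429, -71], 0.361]]' --jaw 0.2 --squeeze 60

```text
clock: 2.15
position: [431.6, 4.2, 300.7]
eef_rot: [-3.141, -0.002, -0.072]
wrist_force: [-0.1, -1.3, 0.8]
opening: 51.0
gripper_force: 0.0
```

```bash
cat >> h.py <<'E'
def go(x,y,z,yaw):
    o=robot.observe();p=o["position"];a=o["eef_rot"][2];d=np.array([x,y,z])-p
    c,s=np.cos(a),np.sin(a)
    print("clk %.2f"%o["clock"],"pos",p.round(1),"yaw %.3f"%a,"open %.1f gf %.1f"%(o["opening"],o["gripper_force"]),"F",o["wrist_force"].round(1),"j6 %.2f"%o["joint_pos"][5])
    print("shift",np.round([c*d[0]+s*d[1],s*d[0]-c*d[1],-d[2]],1),"twist %.3f"%(a-yaw))
E
python3 - <<'E'
from h import *
go(449.5,285.5,170,-0.075)
Q=lambda x,y:(350+(x-304+.5)/4.68-.5,245+(y+.5)/4.68-.5)
s=[ray("scene",Q(*c),46)[:2] for c in((660,37),(730,112),(375,222),(440,312))]
print(np.round(s,1),np.mean(s,0)); print(ray("scene",Q(566,133),88))
E
```

```text
clk 2.15 pos [431.6   4.2 300.7] yaw -0.072 open 51.0 gf 0.0 F [-0.1 -1.3  0.8] j6 1.38
shift [  -2.2 -281.9  130.7] twist 0.003
[[358.5 271.3]
 [363.  321.1]
 [536.9 255.7]
 [543.  306.6]] [450.36335407 288.68556065]
[453.94188169 289.56879617  88.        ]
```

Request:
carry_out --motion '[[[-2, -284, 60], 0.003], [[-2, -284, 60], 0.003], [[-2, -284, 90], 0.003], [[-2, -284, 130], 0.003], [[-2, -284, 130], 0.003], [[-2, -284, 130], 0.003], [[-2, -284, 130], 0.003], [[-2, -284, 130], 0.003], [[-2, -284, 130], 0.003], [[-2, -284, 130], 0.003]]'

```text
clock: 2.98
position: [449.3, 284.3, 169.3]
eef_rot: [3.141, 0.001, -0.076]
wrist_force: [0.2, -0.2, 0.5]
opening: 51.1
gripper_force: 0.0
```

```bash
python3 - <<'E'
from h import *
go(449.8,287.2,93,-0.075)
t=cams.get_image("top");s=cams.get_image("scene")
a=cv2.resize(t[160:265,170:270],None,fx=4,fy=4,interpolation=cv2.INTER_CUBIC)
b=cv2.resize(s[225:330,350:450],None,fx=4,fy=4,interpolation=cv2.INTER_CUBIC)
cv2.imwrite("pics/above.png",np.hstack([a,b])[:,:,::-1])
for n in("top","scene"):print(n,proj(n,(449.8,287.2,88)))
E
```

```text
clk 2.98 pos [449.3 284.3 169.3] yaw -0.076 open 51.1 gf 0.0 F [ 0.2 -0.2  0.5] j6 1.99
shift [ 0.3 -2.9 76.3] twist -0.001
top [212.1536722  211.74381239]
scene [406.15177702 271.15329253]
```

View pics/above.png

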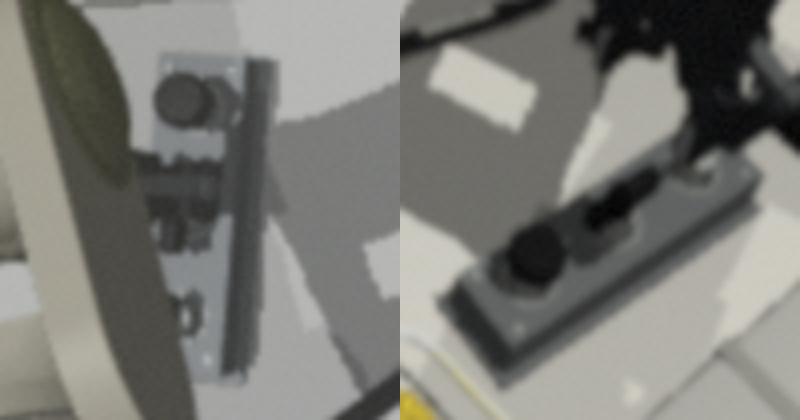

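The gripper hangs above the middle key (top px ≈212,212, scene px ≈406,272), and the jaw opening clears both sides. Descending and closing.

Request:
carry_out --motion '[[[0, -3, 35], 0], [[0, -3, 60], 0], [[0, -3, 76], 0], [[0, -3, 76], 0], [[0, -3, 76], 0]]'

```text
clock: 3.5
position: [450.5, 285.9, 94.9]
eef_rot: [-3.141, -0.0, -0.08]
wrist_force: [-0.1, -0.5, -0.2]
opening: 51.1
gripper_force: 0.0
```

Request:
carry_out --motion '[[[0, 0, 0], 0], [[0, 0, 0], 0], [[0, 0, 0], 0], [[0, 0, 0], 0], [[0, 0, 0], 0], [[0, 0, 0], 0], [[0, 0, 0], 0], [[0, 0, 0], 0]]' --jaw -1 --squeeze 60

```text
clock: 4.17
position: [449.9, 286.7, 94.1]
eef_rot: [-3.142, -0.0, -0.078]
wrist_force: [0.0, 1.0, 0.4]
opening: -0.1
gripper_force: 0.0
```

```bash
python3 - <<'E'
from h import *
go(449.8,287.2,93,-0.075)
t=cams.get_image("top");s=cams.get_image("scene")
a=cv2.resize(t[160:265,170:270],None,fx=4,fy=4,interpolation=cv2.INTER_CUBIC)
b=cv2.resize(s[225:330,350:450],None,fx=4,fy=4,interpolation=cv2.INTER_CUBIC)
cv2.imwrite("pics/closed.png",np.hstack([a,b])[:,:,::-1])
for n in("top","scene"):print(n,proj(n,(449.8,287.2,70)))
E
```

```text
clk 4.17 pos [449.9 286.7  94.1] yaw -0.078 open -0.1 gf 0.0 F [0.  1.  0.4] j6 1.99
shift [-0.2 -0.5  1.1] twist -0.003
top [214.27920041 212.254005  ]
scene [404.801989   274.87328533]
```

View pics/closed.png

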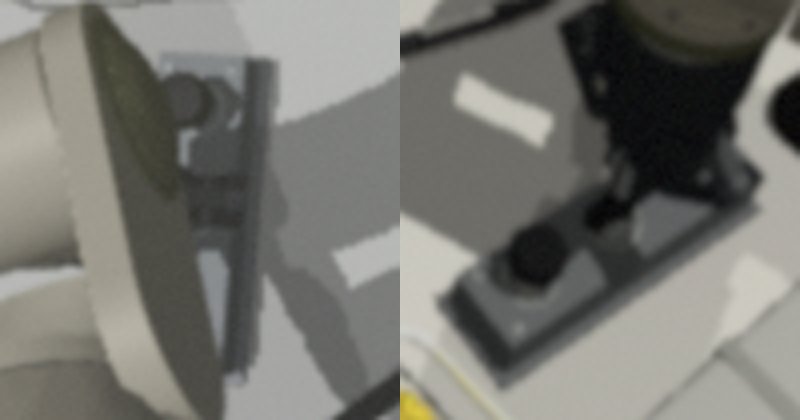

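```bash
python3 - <<'E'
from h import *
o=robot.observe();p=o["position"];a=o["eef_rot"][2];ux=np.array([np.cos(a),np.sin(a),0]);uy=np.array([np.sin(a),-np.cos(a),0])
print(o["joint_pos"].round(3),o["eef_rot"])
ims=[]
for n,(x0,y0) in(("top",(150,100)),("scene",(330,130))):
    im=cams.get_image(n);k=cv2.resize(im[y0:y0+200,x0:x0+130],None,fx=3,fy=3,interpolation=cv2.INTER_CUBIC)
    def P(X):q=(proj(n,X)-(x0,y0))*3;return tuple(int(v) for v in q)
    up=np.array([0,0,1.])
    cv2.line(k,P(p-25*up),P(p+130*up),(255,0,0),1)
    for h in(48,120):
        c=[P(p+h*up+sx*38*ux+sy*42*uy) for sx,sy in((1,1),(1,-1),(-1,-1),(-1,1))]
        cv2.polylines(k,[np.array(c)],True,(0,255,0),1)
    c=[P(p-25*up+sx*11*ux+sy*10*uy) for sx,sy in((1,1),(1,-1),(-1,-1),(-1,1))];cv2.polylines(k,[np.array(c)],True,(255,255,0),1)
    ims.append(np.clip(k*1.5,0,255).astype(np.uint8))
cv2.imwrite("pics/ov.png",np.hstack(ims)[:,:,::-1])
E
```

```text
[0.345 0.492 1.546 0.    1.104 1.994] [ 3.14154216e+00  1.14671585e-04 -7.81396889e-02]
```

View pics/ov.png

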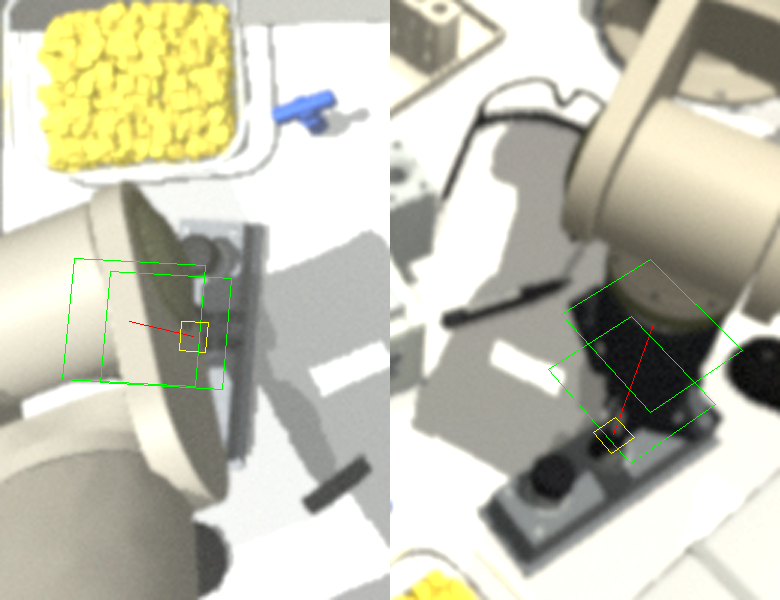

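The overlay puts the tool where the state says, with the shut fingers at scene px ≈(534,275)/3+offset, right on the crossbar. I can't see a miss, but the opening reads zero. I'll lift a little and check numerically.

Request:
carry_out --motion '[[[0, 0, -15], 0], [[0, 0, -30], 0], [[0, 0, -40], 0], [[0, 0, -40], 0]]'

```text
clock: 4.7
position: [450.8, 287.0, 135.9]
eef_rot: [-3.14, -0.003, -0.078]
wrist_force: [0.2, 0.1, 0.0]
opening: 0.2
gripper_force: 0.0
```

```bash
python3 - <<'E'
from h import *
go(449.8,287.2,93,-0.075)
im=cams.get_image("scene")
cv2.imwrite("pics/lift_s.png",im[:,:,::-1]);
old=cv2.imread("pics/scene0.png")[:,:,::-1]
g=lambda i:cv2.cvtColor(np.ascontiguousarray(i),cv2.COLOR_RGB2GRAY)
print("old");print(g(old)[262:292:2,390:424:2]);print("new");print(g(im)[230:292:2,390:430:2])
for d in masks_of("scene","lock_key")[:4]:print(d["confidence"],d["point"])
E
```

```text
clk 4.70 pos [450.8 287.  135.9] yaw -0.078 open 0.2 gf 0.0 F [0.2 0.1 0. ] j6 1.99
shift [-1.  -0.1 42.9] twist -0.003
old
[[183 184 184 183 184 183 183 184 184 180 163 133 110 108 111  86  44]
 [183 184 184 183 184 184 184 183 173 149 118 102 102 105  82  41  19]
 [183 184 184 185 183 183 181 163 133 105  84  65  80  77  58  45  48]
 [184 184 183 184 183 174 147 115  95  66  37  28  41  72  63  57  62]
 [184 184 183 178 162 134  97  64  48  29  29  24  47  91  90  78  70]
 [185 182 172 144 117  97  55  26  28  25  20  29  76 103  95  96  97]
 [178 160 131 107  84  59  29  30  27  20  41  77 101 106  99  99 105]
 [144 117 105  82  41  30  28  22  16  47  82 104 106 106 106 106 106]
 [109 105  95  48  22  26  19  20  38  92 101 104 105 105 106 106 107]
 [104  90  69  31  17  18  34  75  89 106 105 104 106 106 108 105  97]
 [ 80  63  57  45  29  40  56  76  81  95 112 108 107 106 103  89  65]
 [ 58  70  63  63  80  84  73  72  83 119 115 106 106  99  78  57  52]
 [ 44  88  80  83  92 103  98 101 115 119 108 105  91  71  52  55  68]
 [ 34  84  89  90  91  96 101 107 110 106  99  83  59
[... 2069 characters left out ...]
1   8  14   9  14  49  82  95  95  96  98  98  98  97
   97  90]
 [ 48  46  43  27  10  11  10  14  26  91 104  98  98  98  98  98  97  94
   83  64]
 [ 45  46  42  24   9  16  30  46  59 101 109  99  98  97  98  96  90  72
   59  58]
 [ 44  48  44  37  24  38  56  67  70  98 110  98  99  98  95  84  68  56
   64  79]
 [ 36  52  46  46  49  53  62  66  79 109 107  99  98  91  76  60  56  68
   85 104]
 [ 38  75  57  48  49  54  55  58  81 107  98  96  86  69  56  60  74  92
  109 148]
 [ 32  81  78  53  46  48  48  51  74  96  93  78  61  56  65  85  95 123
  156 173]
 [ 36  86  95  70  47  47  52  66  88  86  70  57  58  74  92 108 137 162
  173 176]]
0.73 [404.4, 271.9]
0.54 [321.1, 296.6]
```

```bash
python3 - <<'E'
from h import *
im=cams.get_image("scene");tp=cams.get_image("top")
for n in("scene","top"):
  for z in(88,104,111,130,142):print(n,z,proj(n,(450.8,287,z)).round(1))
k=cv2.resize(im[200:300,360:450],None,fx=6,fy=6,interpolation=cv2.INTER_CUBIC)
k=(255*(k/255.)**.45).astype(np.uint8);cv2.imwrite("pics/liftc.png",k[:,:,::-1])
E
```

```text
scene 88 [405.8 271.3]
scene 104 [407.  267.9]
scene 111 [407.5 266.4]
scene 130 [409.1 262.1]
scene 142 [410.1 259.4]
top 88 [212.2 211.3]
top 104 [210.3 210.8]
top 111 [209.4 210.6]
top 130 [207. 210.]
top 142 [205.3 209.6]
```

View pics/liftc.png

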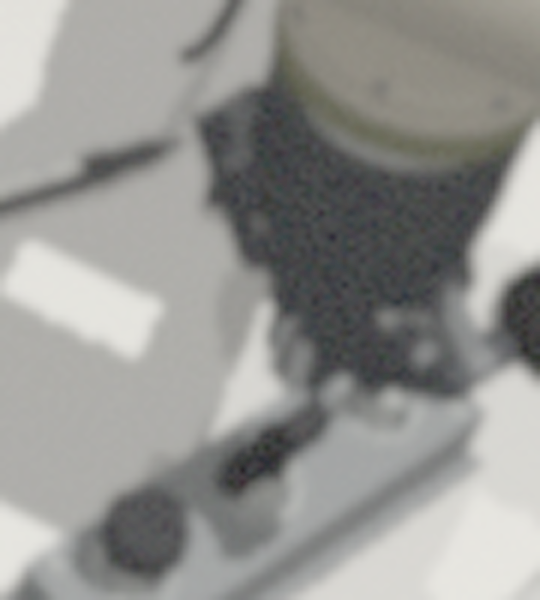

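The crop shows the key still standing (bar at scene px ≈(404,275)). The shut fingertips at px ≈(408,262) look about 25 mm higher than the tool figures suggest, so the fingers closed above the bar. I'll open and go lower, with a light grip first.

Request:
carry_out --motion '[[[-1, 0, 0], 0], [[-1, 0, 0], 0], [[-1, 0, 0], 0], [[-1, 0, 0], 0], [[-1, 0, 0], 0], [[-1, 0, 25], 0], [[-1, 0, 45], 0], [[-1, 0, 60], 0], [[-1, 0, 60], 0], [[-1, 0, 60], 0]]' --jaw 0.1 --squeeze 20

```text
clock: 5.73
position: [448.9, 286.7, 73.9]
eef_rot: [3.141, 0.001, -0.078]
wrist_force: [-0.1, 0.1, 0.2]
opening: 47.3
gripper_force: 0.0
```

Request:
carry_out --motion '[[[0, 0, 0], 0], [[0, 0, 0], 0], [[0, 0, 0], 0], [[0, 0, 0], 0], [[0, 0, 0], 0], [[0, 0, 0], 0], [[0, 0, 0], 0]]' --jaw -1

```text
clock: 6.32
position: [449.4, 286.9, 74.9]
eef_rot: [-3.141, -0.002, -0.078]
wrist_force: [-0.2, -0.7, 6.3]
opening: 11.3
gripper_force: 24.0
```

Gripped: the opening is 11.3 mm against a 12 mm bar. TCP z ≈ 75 corresponds to tip z = 8. Firming up the grip and lifting.

Request:
carry_out --motion '[[[0, 0, 0], 0], [[0, 0, 0], 0], [[0, 0, -15], 0], [[0, 0, -30], 0], [[0, 0, -60], 0], [[0, 0, -100], 0], [[0, 0, -140], 0], [[0, 0, -165], 0], [[0, 0, -165], 0], [[0, 0, -165], 0]]' --squeeze 80

```text
clock: 7.15
position: [449.0, 286.8, 239.9]
eef_rot: [-3.141, -0.002, -0.078]
wrist_force: [0.5, 0.2, -2.2]
opening: 9.5
gripper_force: 80.2
```

```bash
python3 - <<'E'
from h import *
go(454.8,37.2,232,1.37)
t=cams.get_image("top");s=cams.get_image("scene")
cv2.imwrite("pics/held_t.png",t[:,:,::-1]);cv2.imwrite("pics/held_s.png",s[:,:,::-1])
for n in("scene","top"):
    for d in masks_of(n,"lock_key")[:3]:
        ys,xs=np.nonzero(d["mask"]);print(n,d["confidence"],d["point"],xs.min(),xs.max(),ys.min(),ys.max())
p=robot.observe()["position"]
for h in(0,-9,-67):print(proj("scene",p+[0,0,h]),proj("top",p+[0,0,h]))
E
```

```text
clk 7.15 pos [449.  286.8 239.9] yaw -0.078 open 9.5 gf 80.2 F [ 0.5  0.2 -2.2] j6 2.00
shift [ 25.2 248.4   7.9] twist -1.448
scene 0.76 [415.5, 241.0] 408 423 230 254
scene 0.72 [317.2, 293.6] 310 329 285 306
scene 0.71 [273.7, 162.8] 268 281 154 176
top 0.58 [424.4, 195.4] 416 430 183 204
[419.77872729 233.6867521 ] [191.01618897 207.32732893]
[418.84362985 236.26295327] [192.53760377 207.68495629]
[413.24796873 251.67904584] [201.56062099 209.80592803]
```

Request:
carry_out --motion '[[[8, 60, 0], -0.125], [[16, 100, 0], -0.25], [[25, 140, 0], -0.375], [[25, 180, 0], -0.5], [[25, 220, 0], -0.625], [[25, 248.5, 0], -0.75], [[25, 248.5, 0], -0.875], [[25, 248.5, 0], -1.0], [[25, 248.5, 0], -1.125], [[25, 248.5, 0], -1.25], [[25, 248.5, 0], -1.375], [[25, 248.5, 5], -1.448], [[25, 248.5, 8], -1.448], [[25, 248.5, 8], -1.448], [[25, 248.5, 8], -1.448]]'

```text
clock: 8.6
position: [454.2, 37.1, 230.3]
eef_rot: [-3.14, 0.0, 1.368]
wrist_force: [-0.3, 0.1, -1.5]
opening: 9.5
gripper_force: 80.2
```

```bash
python3 - <<'E'
from h import *
go(454.8,37.2,212,1.37)
t=cams.get_image("top");s=cams.get_image("scene")
for n in("scene","top"):
    for d in masks_of(n,"lock_key")[:3]:
        ys,xs=np.nonzero(d["mask"]);print(n,d["confidence"],d["point"],xs.min(),xs.max(),ys.min(),ys.max())
p=robot.observe()["position"]
for h in(-9,-67):print(proj("scene",p+[0,0,h]),proj("top",p+[0,0,h]))
a=cv2.resize(t[150:240,280:380],None,fx=4,fy=4,interpolation=cv2.INTER_CUBIC)
b=cv2.resize(s[130:220,280:380],None,fx=4,fy=4,interpolation=cv2.INTER_CUBIC)
k=np.hstack([a,b]);k=(255*(k/255.)**.6).astype(np.uint8);cv2.imwrite("pics/overlock.png",k[:,:,::-1])
E
```

```text
clk 8.60 pos [454.2  37.1 230.3] yaw 1.368 open 9.5 gf 80.2 F [-0.3  0.1 -1.5] j6 0.02
shift [ 0.2  0.6 18.3] twist -0.002
scene 0.82 [320.2, 294.2] 310 330 285 306
scene 0.66 [274.0, 163.0] 267 281 153 176
scene 0.51 [333.6, 169.4] 327 338 158 182
top 0.59 [424.9, 196.9] 417 430 183 204
top 0.55 [254.3, 138.3] 240 261 130 144
[331.96769905 163.18336407] [327.26202297 201.62080896]
[331.77601865 180.33498068] [326.98765872 204.15606034]
```

View pics/overlock.png

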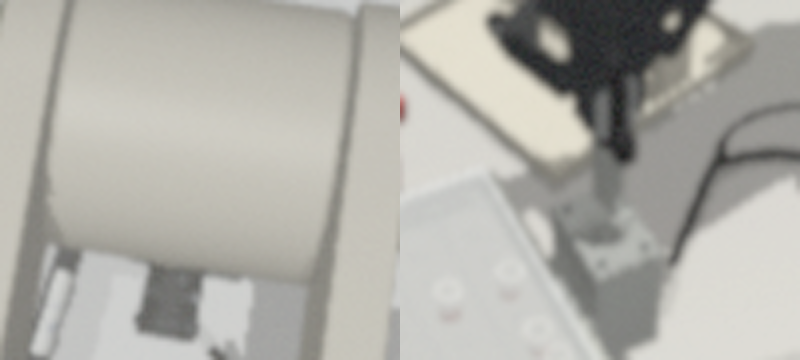

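The scene crop shows the held key's stem tip at px ≈(331,182), straight above the bore at ≈(331,188). Lowering gently.

Request:
carry_out --motion '[[[0, 0, 10], 0], [[0, 0, 18], 0], [[0, 0, 21], 0], [[0, 0, 23], 0], [[0, 0, 25], 0], [[0, 0, 27], 0], [[0, 0, 29], 0]]'

```text
clock: 9.38
position: [454.9, 36.8, 202.7]
eef_rot: [3.14, 0.0, 1.37]
wrist_force: [-2.1, -2.1, 15.8]
opening: 9.4
gripper_force: 82.3
```

Request:
carry_out --motion '[[[-1.0, -0.8, -1], 0], [[-1.0, -0.8, 0], 0], [[-1.0, -0.8, 1], 0], [[-1.0, -0.8, 2], 0], [[-1.0, -0.8, 3], 0]]'

```text
clock: 9.8
position: [453.4, 36.1, 198.9]
eef_rot: [-3.141, 0.001, 1.37]
wrist_force: [-1.2, -2.3, 0.9]
opening: 9.6
gripper_force: 80.4
```

Request:
carry_out --motion '[[[-0.3, 0, 2], 0], [[-0.5, 0, 4], 0], [[-0.5, 0, 6], 0], [[-0.5, 0, 8], 0], [[-0.5, 0, 9], 0]]'

```text
clock: 10.22
position: [453.5, 35.6, 189.9]
eef_rot: [3.141, 0.0, 1.37]
wrist_force: [-0.2, -2.4, 0.9]
opening: 9.4
gripper_force: 80.4
```

Request:
carry_out --motion '[[[-0.5, 0, 1], 0], [[-0.6, 0, 2], 0], [[-0.6, 0, 3], 0], [[-0.6, 0, 4], 0], [[-0.6, 0, 5], 0]]'

```text
clock: 10.63
position: [453.3, 35.2, 185.0]
eef_rot: [3.141, -0.0, 1.37]
wrist_force: [-0.3, -2.3, 5.9]
opening: 9.2
gripper_force: 81.1
```

Request:
carry_out --motion '[[[-0.2, 0, 1], 0.05], [[-0.2, 0, 1], 0.1], [[-0.2, 0, 1], 0.15], [[-0.2, 0, 1], 0.2], [[-0.2, 0, 1], 0.25]]'

```text
clock: 11.05
position: [453.4, 35.0, 184.3]
eef_rot: [3.141, -0.0, 1.117]
wrist_force: [-0.4, -1.9, 1.4]
opening: 9.7
gripper_force: 80.6
```

Request:
carry_out --motion '[[[0, 0, 0.7], 0], [[0, 0, 1.4], 0], [[0, 0, 1.4], 0]]'

```text
clock: 11.3
position: [453.7, 35.0, 183.1]
eef_rot: [3.14, -0.001, 1.121]
wrist_force: [0.6, -1.3, 5.2]
opening: 9.7
gripper_force: 81.0
```

Request:
carry_out --motion '[[[0, 0, 0.5], 0.05], [[0, 0, 0.5], 0.1], [[0, 0, 0.5], 0.15], [[0, 0, 0.5], 0.2], [[0, 0, 0.5], 0.25]]'

```text
clock: 11.72
position: [453.0, 35.1, 181.9]
eef_rot: [-3.141, 0.0, 0.869]
wrist_force: [-0.7, -2.1, -0.3]
opening: 9.2
gripper_force: 80.3
```

Request:
carry_out --motion '[[[0, 0, 1], 0], [[0, 0, 2], 0], [[0, 0, 3], 0], [[0, 0, 3], 0]]'

```text
clock: 12.05
position: [453.1, 35.0, 178.8]
eef_rot: [-3.141, 0.0, 0.871]
wrist_force: [0.5, -1.4, -2.1]
opening: 9.3
gripper_force: 80.1
```

It dropped into the slot: 178.8 and no resistance. Seating it fully.

Request:
carry_out --motion '[[[0, 0.2, 1], 0], [[0, 0.2, 2], 0], [[0, 0.2, 3], 0], [[0, 0.2, 4], 0], [[0, 0.2, 5], 0]]'

```text
clock: 12.47
position: [453.9, 34.8, 175.1]
eef_rot: [3.14, -0.001, 0.87]
wrist_force: [-2.8, -0.8, 17.6]
opening: 9.5
gripper_force: 82.6
```

Request:
carry_out --motion '[[[0, 0, -1], 0.08], [[0, 0, -1], 0.16], [[0, 0, -1], 0.24], [[0, 0, -1], 0.32], [[0, 0, -1], 0.4], [[0, 0, -1], 0.48], [[0, 0, -1], 0.56], [[0, 0, -1], 0.64], [[0, 0, -1], 0.72], [[0, 0, -1], 0.8], [[0, 0, -1], 0.88], [[0, 0, -1], 0.96], [[0, 0, -1], 1.02], [[0, 0, -1], 1.02]]'

```text
clock: 13.63
position: [453.7, 34.6, 175.5]
eef_rot: [3.141, -0.001, -0.152]
wrist_force: [-0.1, -2.5, 3.3]
opening: 9.4
gripper_force: 80.7
```

```bash
python3 - <<'E'
from h import *
go(453.3,35,175,-.2);print(robot.observe()["moment"])
E
```

```text
clk 13.63 pos [453.7  34.6 175.5] yaw -0.152 open 9.4 gf 80.7 F [-0.1 -2.5  3.3] j6 1.54
shift [-0.5 -0.4  0.5] twist 0.048
[-0.58425893 -0.07226971  0.08436833]
```

Request:
carry_out --motion '[[[0, 0, 0], 0.05], [[0, 0, 0], 0.1], [[0, 0, 0], 0.13], [[0, 0, 0], 0.13]]'

```text
clock: 13.97
position: [453.7, 34.6, 175.4]
eef_rot: [3.141, -0.001, -0.279]
wrist_force: [1.0, -3.3, 4.0]
opening: 9.3
gripper_force: 80.7
```

```bash
python3 - <<'E'
from h import *
go(453.3,35,175,-.2);print(robot.observe()["moment"])
E
```

```text
clk 13.97 pos [453.7  34.6 175.4] yaw -0.279 open 9.3 gf 80.7 F [ 1.  -3.3  4. ] j6 1.67
shift [-0.5 -0.3  0.4] twist -0.079
[-0.6775834  -0.08247563  0.07825486]
```

Request:
carry_out --motion '[[[0, 0, 0], 0.05], [[0, 0, 0], 0.1], [[0, 0, 0], 0.1]]'

```text
clock: 14.22
position: [453.7, 34.6, 175.4]
eef_rot: [3.141, -0.001, -0.379]
wrist_force: [0.4, -3.3, 3.8]
opening: 9.4
gripper_force: 80.9
```

```bash
python3 - <<'E'
from h import *
go(453.3,35,175,-.2);print(robot.observe()["moment"])
E
```

```text
clk 14.22 pos [453.7  34.6 175.4] yaw -0.379 open 9.4 gf 80.9 F [ 0.4 -3.3  3.8] j6 1.77
shift [-0.5 -0.2  0.4] twist -0.179
[-0.75310445 -0.09268817  0.17631629]
```

Request:
carry_out --motion '[[[0, 0, 0], 0.04], [[0, 0, 0], 0.08], [[0, 0, 0], 0.08]]'

```text
clock: 14.47
position: [453.7, 34.7, 175.4]
eef_rot: [3.141, -0.001, -0.458]
wrist_force: [0.3, -4.1, 5.2]
opening: 8.9
gripper_force: 81.1
```

```bash
python3 - <<'E'
from h import *
go(453.3,35,175,-.2);print(robot.observe()["moment"])
s=cams.get_image("scene");cv2.imwrite("pics/turn_s.png",s[:,:,::-1])
for d in masks_of("scene","bolt")[:2]:print(d["confidence"],d["point"])
E
```

```text
clk 14.47 pos [453.7  34.7 175.4] yaw -0.458 open 8.9 gf 81.1 F [ 0.3 -4.1  5.2] j6 1.84
shift [-0.5 -0.1  0.4] twist -0.258
[-0.77068889 -0.15082437  0.50300037]
```

Torque has risen from 0.08 to 0.5 Nm, so this is the stop. I'll unload into the play without turning the spindle back, then draw the key out.

Request:
carry_out --motion '[[[0, 0, 0], -0.06], [[0, 0, 0], -0.12], [[0, 0, 0], -0.16], [[0, 0, 0], -0.16]]'

```text
clock: 14.9
position: [453.5, 34.8, 175.3]
eef_rot: [-3.141, -0.0, -0.297]
wrist_force: [0.5, -2.1, 4.5]
opening: 9.0
gripper_force: 80.9
```

```bash
python3 - <<'E'
from h import *
go(453.3,35,175,-.2);print(robot.observe()["moment"])
E
```

```text
clk 14.90 pos [453.5  34.8 175.3] yaw -0.297 open 9.0 gf 80.9 F [ 0.5 -2.1  4.5] j6 1.68
shift [-0.3 -0.1  0.3] twist -0.097
[-0.69819244 -0.15074951  0.00513849]
```

Request:
carry_out --motion '[[[0, 0, -3], 0], [[0, 0, -7], 0], [[0, 0, -12], 0], [[0, 0, -20], 0], [[0, 0, -30], 0], [[0, 0, -40], 0], [[0, 0, -55], 0], [[0, 0, -65], 0], [[0, 0, -65], 0], [[0, 0, -65], 0]]'

```text
clock: 15.73
position: [453.3, 35.2, 240.5]
eef_rot: [-3.141, -0.001, -0.3]
wrist_force: [0.3, 0.0, -1.4]
opening: 9.6
gripper_force: 80.2
```

```bash
python3 - <<'E'
from h import *
go(449.4,286.9,240,-.078);print(robot.observe()["moment"])
s=cams.get_image("scene");cv2.imwrite("pics/out_s.png",s[:,:,::-1])
t=cams.get_image("top");cv2.imwrite("pics/out_t.png",t[:,:,::-1])
for n in("scene","top"):
    for d in masks_of(n,"lock_key")[:4]:print(n,round(d["confidence"],2),d["point"])
E
```

```text
clk 15.73 pos [453.3  35.2 240.5] yaw -0.300 open 9.6 gf 80.2 F [ 0.3  0.  -1.4] j6 1.69
shift [ -78.1 -239.3    0.5] twist -0.222
[ 0.0023443  -0.01760294 -0.0298053 ]
scene 0.74 [332.2, 158.7]
scene 0.56 [321.5, 293.8]
top 0.78 [253.0, 136.9]
top 0.77 [423.7, 197.0]
```

Request:
carry_out --motion '[[[-10, -40, 0], -0.05], [[-25, -80, 0], -0.1], [[-39, -120, 0], -0.15], [[-52, -160, 0], -0.222], [[-65, -200, 0], -0.222], [[-78, -239.3, 0], -0.222], [[-78, -239.3, 0], -0.222], [[-78, -239.3, 0], -0.222], [[-78, -239.3, 0], -0.222], [[-78, -239.3, 0], -0.222]]'

```text
clock: 16.77
position: [449.7, 285.4, 239.9]
eef_rot: [3.141, 0.001, -0.08]
wrist_force: [-0.4, -0.5, -0.6]
opening: 9.5
gripper_force: 80.2
```

```bash
python3 - <<'E'
from h import *
go(449.4,286.9,130,-.078)
s=cams.get_image("scene");t=cams.get_image("top")
s0=cv2.imread("pics/scene0.png")[:,:,::-1];t0=cv2.imread("pics/top0.png")[:,:,::-1]
f=lambda i,x,y:cv2.resize(np.ascontiguousarray(i[y:y+37,x:x+50]),None,fx=8,fy=8,interpolation=cv2.INTER_CUBIC)
k=np.vstack([np.hstack([f(t0,303,180),f(s0,305,165)]),np.hstack([f(t,303,180),f(s,305,165)])])
cv2.imwrite("pics/bolt.png",k[:,:,::-1])
for n in("scene","top"):
    for d in masks_of(n,"lock_key")[:4]:print(n,round(d["confidence"],2),d["point"])
E
```

```text
clk 16.77 pos [449.7 285.4 239.9] yaw -0.080 open 9.5 gf 80.2 F [-0.4 -0.5 -0.6] j6 1.99
shift [ -0.5  -1.5 109.9] twist -0.002
scene 0.78 [411.6, 239.2]
scene 0.68 [274.0, 160.4]
scene 0.52 [321.8, 295.2]
top 0.69 [254.3, 136.7]
top 0.63 [423.0, 198.0]
```

View pics/bolt.png

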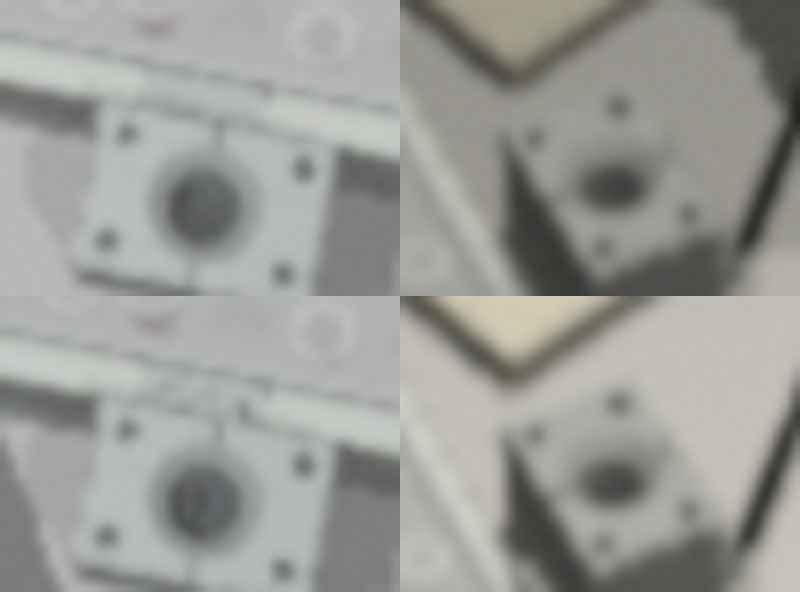

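The top row is before and the bottom row is after. In the top view the bolt now shows over the lid's front edge (crop ≈(215,400)), and the slot in the bore lies along the box's x. Now putting the key back.

Request:
carry_out --motion '[[[-0.3, -1.3, 30], 0], [[-0.3, -1.3, 65], 0], [[-0.3, -1.3, 95], 0], [[-0.3, -1.3, 110], 0], [[-0.3, -1.3, 118], 0], [[-0.3, -1.3, 124], 0], [[-0.3, -1.3, 130], 0]]'

```text
clock: 17.55
position: [450.1, 287.8, 110.6]
eef_rot: [-3.141, -0.002, -0.079]
wrist_force: [0.3, -0.2, -1.4]
opening: 9.4
gripper_force: 80.2
```

Request:
carry_out --motion '[[[-0.3, 0.5, 4], 0], [[-0.3, 0.5, 8], 0], [[-0.3, 0.5, 12], 0], [[-0.3, 0.5, 16], 0], [[-0.3, 0.5, 20], 0], [[-0.3, 0.5, 22], 0]]'

```text
clock: 18.05
position: [449.0, 287.3, 87.7]
eef_rot: [3.141, 0.0, -0.078]
wrist_force: [0.1, 0.0, -1.0]
opening: 9.5
gripper_force: 80.2
```

Request:
carry_out --motion '[[[0, 0.3, 4], 0], [[0, 0.3, 7], 0], [[0, 0.3, 9], 0], [[0, 0.3, 11], 0], [[0, 0.3, 12], 0], [[0, 0.3, 13], 0], [[0, 0.3, 13], 0]]'

```text
clock: 18.63
position: [449.2, 287.1, 75.3]
eef_rot: [-3.141, -0.0, -0.078]
wrist_force: [0.2, -0.0, 0.5]
opening: 9.6
gripper_force: 80.5
```

Request:
carry_out --motion '[[[0, 0, 0.7], 0], [[0, 0, 1.4], 0], [[0, 0, 1.4], 0]]'

```text
clock: 18.88
position: [449.6, 287.3, 75.0]
eef_rot: [-3.141, -0.002, -0.078]
wrist_force: [-2.3, -0.1, 11.0]
opening: 9.3
gripper_force: 81.8
```

Seated on the hole floor at 75.0, the same height as at pick-up, with the force rising. Opening and retreating.

Request:
carry_out --motion '[[[0, 0, -1], 0], [[0, 0, -1], 0], [[0, 0, -1], 0], [[0, 0, -1], 0], [[0, 0, -1], 0], [[0, 0, -1], 0], [[0, 0, -1], 0], [[0, 0, -15], 0], [[0, 0, -35], 0], [[0, 0, -70], 0], [[0, 0, -110], 0], [[0, 0, -150], 0], [[0, 0, -150], 0]]' --jaw 0.1

```text
clock: 19.97
position: [451.4, 288.0, 231.3]
eef_rot: [-3.136, -0.012, -0.078]
wrist_force: [0.8, 0.2, 0.8]
opening: 47.0
gripper_force: 0.0
```

Request:
carry_out --motion '[[[0, 41, 0], 0], [[0, 82, 0], 0], [[0, 123, 0], 0], [[0, 164, 0], 0], [[0, 200, 0], 0], [[0, 200, 0], 0], [[0, 200, 0], 0], [[0, 200, 0], 0]]'

```text
clock: 20.63
position: [433.5, 88.0, 223.7]
eef_rot: [-3.141, -0.0, -0.079]
wrist_force: [0.4, 0.5, 0.3]
opening: 47.0
gripper_force: 0.0
```

```bash
python3 - <<'E'
from h import *
go(449.4,286.9,130,-.078)
s=cams.get_image("scene");t=cams.get_image("top")
s0=cv2.imread("pics/scene0.png")[:,:,::-1];t0=cv2.imread("pics/top0.png")[:,:,::-1]
f=lambda i,x,y,w,h,r:cv2.resize(np.ascontiguousarray(i[y:y+h,x:x+w]),None,fx=r,fy=r,interpolation=cv2.INTER_CUBIC)
k=np.vstack([np.hstack([f(t0,190,165,80,95,3),f(s0,350,235,100,95,3)]),np.hstack([f(t,190,165,80,95,3),f(s,350,235,100,95,3)])])
cv2.imwrite("pics/final.png",k[:,:,::-1])
for n in("scene","top"):
  for l in("lock_key","knob_key","short_key"):
    for d in masks_of(n,l)[:3]:
        ys,xs=np.nonzero(d["mask"]);print(n,l,round(d["confidence"],2),d["point"],xs.min(),xs.max(),ys.min(),ys.max())
E
```

```text
clk 20.63 pos [433.5  88.  223.7] yaw -0.079 open 47.0 gf 0.0 F [0.4 0.5 0.3] j6 1.58
shift [   0.2 -199.6   93.7] twist -0.001
scene lock_key 0.6 [403.9, 271.8] 395 413 265 283
scene lock_key 0.55 [320.7, 295.0] 310 330 285 307
scene lock_key 0.51 [274.1, 161.8] 267 281 153 176
scene knob_key 0.79 [386.1, 286.3] 377 391 281 298
top lock_key 0.59 [216.8, 210.6] 211 221 201 223
top lock_key 0.53 [254.8, 137.1] 241 261 130 144
top lock_key 0.5 [424.7, 196.6] 417 429 183 202
top knob_key 0.58 [213.0, 184.7] 208 223 178 192
top short_key 0.61 [214.4, 239.7] 209 219 234 245
```

View pics/final.png

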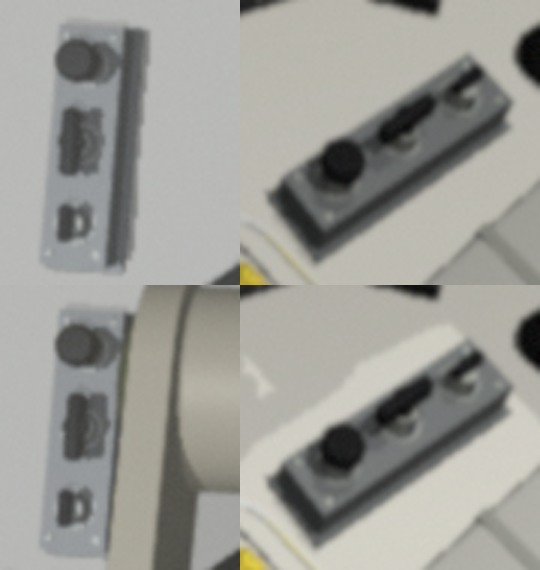

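After the return (bottom row), the long-crossbar key stands in the middle hole as before, at scene px ≈(404,272) and top px ≈(215,211). The knob and short keys haven't moved.

```bash
python3 -c "
from station import robot
print(robot.job_done())"
```

```text
the job is handed in; nothing more can be done
None
```

The job is handed in at about 21 s: the lock was turned clockwise to its stop, the bolt shows out over the lid's front edge, and the lock key is back down in its own hole with the other keys unmoved. Full bolt travel was judged from the stop torque (0.5 Nm) and the pictures, not measured directly.

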